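# Slide the syrup bottle into the empty bay

### The job

Without gripping or lifting it, push the tall syrup bottle that stands out on the marble with your fingertips, low down near its foot, so that it slides upright into the empty steel bay, all the way in until it stands at the bay's back wall. Do not tip the bottle, and leave the bottle in the other bay, the glass jar and the steel ring where they stand. Then draw back clear of everything.

Things in the scene. Friction and masses are not known exactly. Their poses are not given: they have to be found in the camera images.
- bottle: Tall amber syrup bottle to push, standing alone on the marble, nearer the robot than the bays. Origin: centre of its underside; z up its axis. Round, 240 mm high: straight body 60 mm diameter to 105 mm, tapering to a 26 mm neck at 155 mm, 30 mm steel cap at 215 to 240 mm. 0.4 to 0.8 kg. Pushed below about 35 mm over the marble it slides; pushed much higher it tips over.
- bay_empty: The empty one of two equal fixed bays (left or right): three steel walls 45 mm high, 4 mm thick, no floor. Origin: on the marble at the centre of the inside. x points level from the open mouth to the back wall, y across. Inside 90 mm deep (x -45 at the mouth to +45 mm at the back) and 84 mm wide. A bottle touching the back wall has its axis at x = +15 mm. Turned up to 0.25 rad.
- bay_full: The other bay, same shape and axes as bay_empty, with a bottle already in it. Fixed.
- parked: A bottle identical to the one to push, already standing in the other bay: leave alone. Origin: centre of its underside.
- jar: Low lidded glass jar, 72 mm diameter, 90 mm high, standing loose to the left of the work: leave alone. Origin: centre of its underside.
- ring: Steel cake ring, 90 mm diameter, 50 mm high, standing loose to the right of the work: leave alone. Origin: centre of its underside.

How it is judged:
By the outcome, as a careful person would: the job done as asked, in the order asked, and still so for the second after the job is handed in, with the robot touching nothing.
It also fails if it takes over 58 s, if anything falls off the work surface, if the arm or the gripper's body presses on something with over 40 N, if the wrist force passes 120 N, or if a joint passes its speed limit or range.

### The arm

A 6-joint arm with a two-finger parallel gripper is mounted at the origin on the work surface. World frame = base frame: x ahead of the robot, y to its left, z up, the work surface at z = 0. Lengths are in mm, angles in rad, forces in N, time in s.
With the tool pointing down it reaches from about 400 to 825 mm from the base axis. Payload 7 kg.
Tool frame: the origin (TCP) lies at the very end of the fingers, on their centre line; the grasp point (between the pads) lies 19 mm behind it; z points along the fingers, y is the direction in which the jaws open and shut (so a half turn about z gives the same grasp; the last joint's range is limited). The gripper opens to 88 mm and grips with 3 to 60 N. Pads are 19 mm wide; open, the fingers measure 130 mm over their backs; the gripper's body (78 mm by 193 mm) begins 47 mm behind the grasp point.
Start: joints at [1.607, 0.359, 0.012, 0, -1.224, -0.288], TCP at [168.185, 653.689, 226.561] pointing down, gripper open.
Joint ranges: [-3.07, 3.07], [-1.43, 2.12], [-1.02, 1.25], [-3.03, 1.67], [-3.05, -0], [-3.03, 3.03]. Speed limits (rad/s): [2.39, 2.39, 3.01, 3.14, 3.14, 3.14].

### API

Orientations are given as a unit quaternion [x, y, z, w].
In Python, from plant import bot gives the robot as it stands. Calls block until the motion is done:
- bot.move_ptp(position, orientation): joint-space move of the TCP to a pose.
- bot.line_to(position, velocity=150, ori=None): straight line of the TCP; ori=None keeps the orientation; velocity is the mean speed in mm/s.
- bot.move_joints(angles): joint-space move.
- bot.move_gripper(opening, force=None): finger opening in mm; force is the grip in N (None keeps the last); returns when the fingers have stopped.
- bot.pause(seconds).
- bot.solve_ik(position, orientation): joint angles nearest the present ones, or None.
- bot.read_state(): the state.
- bot.camera(name): name is "scene" or "top" or "wrist"; returns the picture (480x640x3 uint8, red, green, blue); there is no depth.
- bot.get_calibration(name): a dict with "fx", "fy", "cx", "cy" (pixels), "view" (4x4, takes a point from world to camera coordinates); the wrist camera has in their place "T_tool_cam" (4x4, takes a point from camera to tool coordinates, whose origin is the TCP and whose axes are the flange's). Camera axes: x right, y up, looking along -z (the intrinsics and any distortion apply to the point x, -y, -z); pixel columns grow to the right and rows downward; lengths in mm; the calibration is good to about 2 mm. A picture is of the moment at which its call begins: read the wrist's pose just before it. get_calibration takes no time and is no camera call.
A pose or a line that the arm cannot do raises bot.Unreachable and nothing moves.
- bot.close_job(): hands the job in, once; it reports no verdict.
The state is a dict: "t": time; "joint_pos": joint angles; "qvel": joint speeds; "tau": joint torques, N m; "tcp_pos": TCP position; "eef_rot": TCP orientation; "contact_force": force on the tool from outside, world axes, zero at the start; "moment": the same for the moment, N m; "width": finger opening in mm.
Only numpy, scipy, OpenCV 4.12 (cv2) and the standard library are available. Lean on these libraries where they do the work, as an engineer would, in place of code of your own. Each camera call takes 0.05 s, during which the arm holds its last target.

## Working session

There is one attempt and no reset: what is moved stays moved. The work goes in short steps, each a Python script; the robot and the scene stay as the last script left them, time stands still between calls to the robot, and variables do not carry over. Pictures are saved under pics/ and viewed, and the job is handed in when it is done.

```bash
mkdir -p pics; ls; python3 - <<'E'
from plant import bot
import cv2
for n in("scene","top"):
    cv2.imwrite(f"pics/{n}0.png",bot.camera(n)[:,:,::-1]); print(n,bot.get_calibration(n))
s=bot.read_state();print(s['t'],s['eef_rot'],s['tcp_pos'],s['contact_force'],s['width'])
E
```

```text
pics
scene {'fx': 505.0743212860574, 'fy': 505.0743212860574, 'cx': 321.1212262665828, 'cy': 245.6967797907132, 'view': array([[ 2.33998784e-01,  9.72235502e-01,  1.64236235e-03,
        -1.15761002e+02],
       [-8.27201364e-01,  1.98203602e-01,  5.25788203e-01,
         4.60980234e+02],
       [ 5.10864436e-01, -1.24392364e-01,  8.50613936e-01,
        -1.25632898e+03],
       [ 0.00000000e+00,  0.00000000e+00,  0.00000000e+00,
         1.00000000e+00]])}
top {'fx': 546.9391108269504, 'fy': 546.9391108269504, 'cx': 322.96350604548843, 'cy': 242.98974357183468, 'view': array([[ 1.29215362e-01, -9.91614112e-01,  2.20068782e-03,
        -6.61276053e+01],
       [ 9.68467807e-01,  1.26675319e-01,  2.14530813e-01,
        -5.77120043e+02],
       [-2.13010554e-01, -2.55893814e-02,  9.76714742e-01,
        -8.89153943e+02],
       [ 0.00000000e+00,  0.00000000e+00,  0.00000000e+00,
         1.00000000e+00]])}
0.1 [ 9.92081212e-01 -1.25595773e-01 -1.57779212e-05  7.55080308e-04] [168.07991534 653.27893765 225.71847994] [-0.04328147  0.37358109 -0.24578863] 87.72356481466
```

View pics/scene0.png

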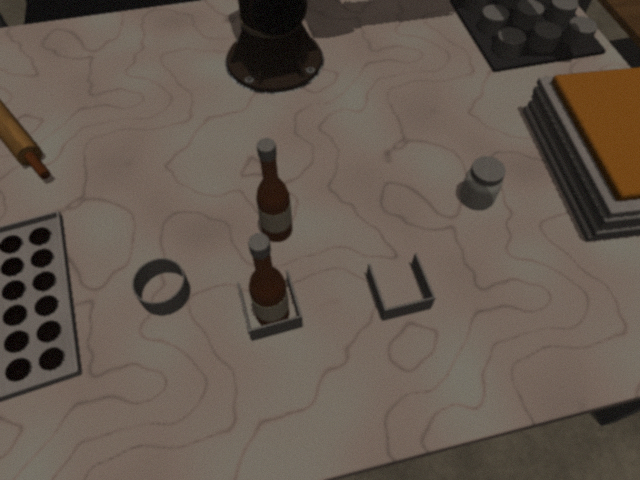

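View pics/top0.png

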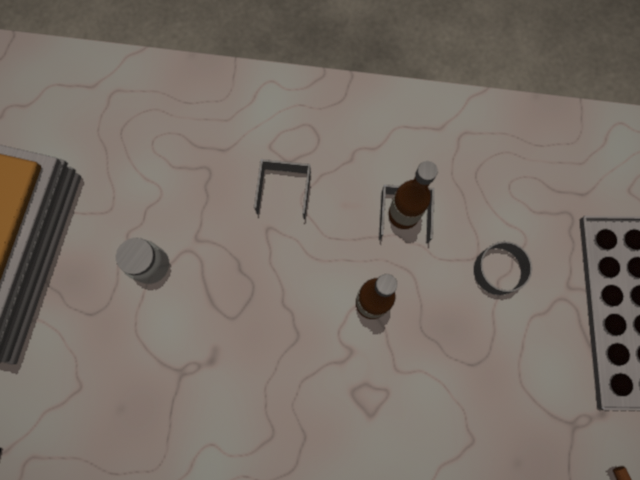

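The pushed bottle is at about (375,300) in top, with the parked bottle in the right bay. The empty bay is on the left, about (258–310, 163–220). The jar is at (145,262) and the ring at (502,270). I'll enlarge the bay and bottles.

```bash
cat > h.py <<'E'
import numpy as np, cv2
from plant import bot
def ray(n,uv,z):
    c=bot.get_calibration(n);V=np.array(c['view']);R=V[:3,:3];t=V[:3,3];o=-R.T@t
    d=R.T@np.array([(uv[0]-c['cx'])/c['fx'],-(uv[1]-c['cy'])/c['fy'],-1.])
    return o+d*(z-o[2])/d[2]
def proj(n,p):
    c=bot.get_calibration(n);V=np.array(c['view']);q=V[:3,:3]@np.array(p,float)+V[:3,3]
    return np.array([c['cx']+c['fx']*q[0]/-q[2],c['cy']-c['fy']*q[1]/-q[2]])
E
python3 - <<'E'
import cv2
t=cv2.imread('pics/top0.png');s=cv2.imread('pics/scene0.png')
a=cv2.resize(t[150:235,245:325],(560,595),interpolation=cv2.INTER_CUBIC)
cv2.imwrite('pics/c1.png',cv2.convertScaleAbs(a,alpha=1.6))
b=cv2.resize(s[245:325,360:440],(560,560),interpolation=cv2.INTER_CUBIC)
cv2.imwrite('pics/c2.png',cv2.convertScaleAbs(b,alpha=1.6))
a=cv2.resize(t[260:335,340:415],(525,525),interpolation=cv2.INTER_CUBIC)
cv2.imwrite('pics/c3.png',cv2.convertScaleAbs(a,alpha=1.6))
b=cv2.resize(s[130:245,230:330],(500,575),interpolation=cv2.INTER_CUBIC)
cv2.imwrite('pics/c4.png',cv2.convertScaleAbs(b,alpha=1.6))
E
```

```text
(no output)
```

View pics/c1.png

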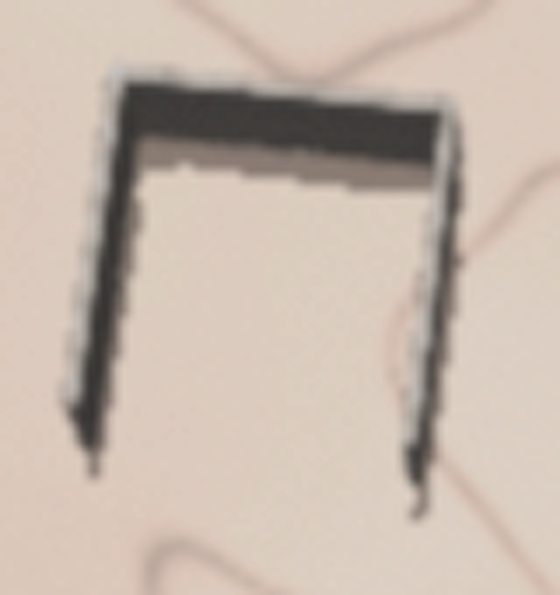

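View pics/c2.png

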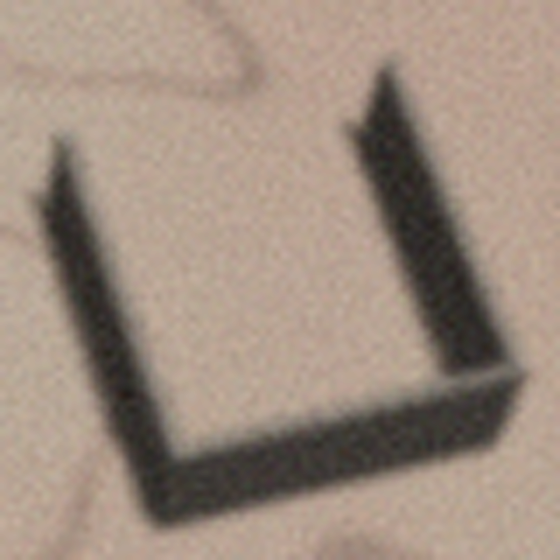

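View pics/c3.png

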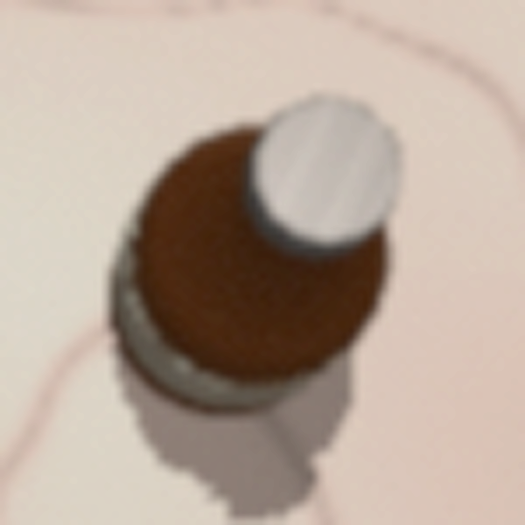

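View pics/c4.png

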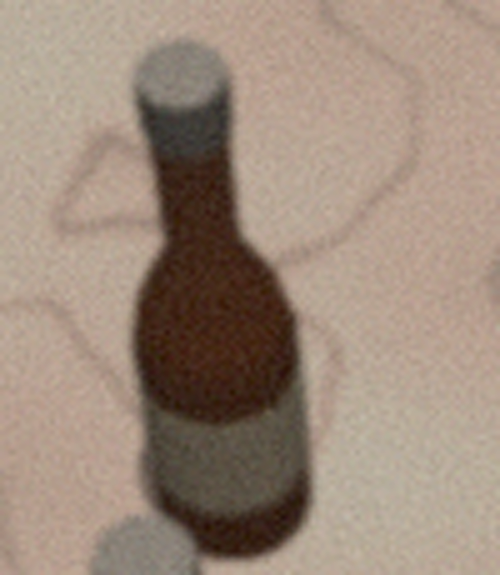

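```bash
python3 - <<'E'
from h import *
np.set_printoptions(precision=1,suppress=True)
f=lambda p,s,o:(np.array(p)+.5)/s-.5+np.array(o)
for nm,p in dict(bl_in=(124,84),br_in=(439,109),bl_out=(110,66),br_out=(458,97),ml_out=(61,402),mr_out=(426,450),mr_in=(403,444),ml_in=(84,410)).items():
    print(nm,ray('top',f(p,7,(245,150)),45)[:2])
for nm,p in dict(br_out=(170,462),bl_out=(522,375),bl_in=(505,362)).items():
    print('scene rim',nm,ray('scene',f(p,7,(360,245)),45)[:2])
for nm,p in dict(br_out=(160,522),bl_out=(495,445)).items():
    print('scene foot',nm,ray('scene',f(p,7,(360,245)),0)[:2])
print('bottle top',ray('top',f((327,170),7,(340,260)),240))
print('bottle scene',ray('scene',f((180,75),5,(230,130)),240))
print('parked cap',ray('top',(426.5,170),240),ray('scene',(259,243),240))
print('jar',ray('top',(137,256),90)[:2],'ring',ray('top',(502,266),50)[:2])
print('foot front',ray('scene',f((245,558),5,(230,130)),0)[:2], ray('top',f((215,412),7,(340,260)),0)[:2])
E
```

```text
bl_in [721.8 139.6]
br_in [725.6  56.9]
bl_out [726.2 144. ]
br_out [729.6  52.4]
ml_out [634.2 142.5]
mr_out [633.7  47.7]
mr_in [634.5  53.8]
ml_in [632.8 136.3]
scene rim br_out [730.5  51.9]
scene rim bl_out [728.4 142.5]
scene rim bl_in [724.1 139.6]
scene foot br_out [727.3  55.3]
scene foot bl_out [726.9 144.8]
bottle top [496. -90. 240.]
bottle scene [497.9 -90.1 240. ]
parked cap [ 669.2 -130.5  240. ] [ 674. -131.  240.]
jar [512.2 315.2] ring [ 583.3 -306.4]
foot front [524.8 -91.8] [467.4 -91.8]
```

```bash
cat >> h.py <<'E'
from scipy.spatial.transform import Rotation as Rn
def quat(phi,th,s):
    z=np.array([np.cos(phi)*np.sin(th),np.sin(phi)*np.sin(th),-np.cos(th)])
    y=s*np.array([-np.sin(phi),np.cos(phi),0]); x=np.cross(y,z)
    return Rn.from_matrix(np.c_[x,y,z]).as_quat()
def tcp(b,phi,d,z): return [b[0]-d*np.cos(phi),b[1]-d*np.sin(phi),z]
E
python3 - <<'E'
from h import *
np.set_printoptions(precision=2,suppress=True)
print(bot.get_calibration('wrist'))
for w,th in [(w,t) for w in((560,93),(585,94)) for t in (30,40,45)]:
  b=np.array((497,-90));w=np.array(w);phi=np.arctan2(*(w-b)[::-1])
  for s in(1,-1):
    for nm,p,ph in(('pre',tcp(b,phi,80,15),phi),('prehi',tcp(b,phi,80,150),phi),('end',tcp(w,phi,30,15),phi),('pre2',tcp(w,.038,80,15),.038),('end2',tcp((695,97),.038,30,15),.038)):
      print(w,th,s,nm,bot.solve_ik(p,quat(ph,np.radians(th),s)))
E
```

```text
{'fx': 352.3231529683972, 'fy': 352.3231529683972, 'cx': 314.4986241880973, 'cy': 235.3546712511051, 'T_tool_cam': array([[   0.  ,    0.95,    0.3 ,   82.81],
       [   1.  ,   -0.  ,    0.  ,   -0.43],
       [   0.  ,    0.3 ,   -0.95, -158.49],
       [   0.  ,    0.  ,    0.  ,    1.  ]])}
[560  93] 30 1 pre [-0.41  0.44 -0.32 -0.65 -0.97  0.49]
[560  93] 30 1 prehi [-0.39  0.25 -0.23 -0.57 -1.19  0.3 ]
[560  93] 30 1 end [ 0.06  0.4  -0.36 -0.74 -0.75  0.15]
[560  93] 30 1 pre2 None
[560  93] 30 1 end2 None
[560  93] 30 -1 pre [-0.41  0.44 -0.32 -0.65 -0.97 -2.65]
[560  93] 30 -1 prehi [-0.39  0.25 -0.23 -0.57 -1.19 -2.84]
[560  93] 30 -1 end [ 0.06  0.4  -0.36 -0.74 -0.75 -2.99]
[560  93] 30 -1 pre2 None
[560  93] 30 -1 end2 None
[560  93] 40 1 pre [-0.54  0.52 -0.25 -0.77 -1.12  0.67]
[560  93] 40 1 prehi [-0.53  0.32 -0.18 -0.71 -1.31  0.47]
[560  93] 40 1 end [-0.11  0.45 -0.32 -0.95 -0.88  0.44]
[560  93] 40 1 pre2 [-0.34  0.26 -0.98 -2.51 -0.41  1.27]
[560  93] 40 1 end2 None
[560  93] 40 -1 pre [-0.54  0.52 -0.25 -0.77 -1.12 -2.47]
[560  93] 40 -1 prehi [-0.53  0.32 -0.
[... 1433 characters left out ...]
hi [-0.54  0.27 -0.24 -0.74 -1.25 -2.73]
[585  94] 40 -1 end [-0.1   0.44 -0.33 -0.99 -0.81 -2.77]
[585  94] 40 -1 pre2 [-0.3   0.28 -0.92 -2.51 -0.36 -1.91]
[585  94] 40 -1 end2 None
[585  94] 45 1 pre [-0.63  0.53 -0.28 -0.87 -1.14  0.72]
[585  94] 45 1 prehi [-0.61  0.31 -0.22 -0.81 -1.31  0.49]
[585  94] 45 1 end [-0.18  0.48 -0.32 -1.08 -0.88  0.51]
[585  94] 45 1 pre2 None
[585  94] 45 1 end2 [-0.21  0.45 -0.69 -2.64 -0.38  1.28]
[585  94] 45 -1 pre [-0.63  0.53 -0.28 -0.87 -1.14 -2.42]
[585  94] 45 -1 prehi [-0.61  0.31 -0.22 -0.81 -1.31 -2.65]
[585  94] 45 -1 end [-0.18  0.48 -0.32 -1.08 -0.88 -2.63]
[585  94] 45 -1 pre2 None
[585  94] 45 -1 end2 [-0.21  0.45 -0.69 -2.64 -0.38 -1.86]
```

```bash
python3 - <<'E'
from h import *
np.set_printoptions(precision=2,suppress=True)
bay=.038
for az in (-60,-40,-25,-15,-8,0,8,15,20,25,30,40,50,60):
  for th in (28,32,36,40,45,50):
    out=[]
    for bx in (520,570,610,650,694):
      a=np.radians(az); c=np.array([bx,97-(694-bx)*.038])
      r=bot.solve_ik(tcp(c,a,33,15),quat(a,np.radians(th),1))
      out.append('None' if r is None else str(np.array(r)[[0,3,4,5]]))
    if 'None' not in out[-1:]: print(az,th,out)
E
```

```text
-60 28 ['[ 0.83  0.89 -0.61  2.01]', '[ 0.76  0.9  -0.62  2.08]', '[ 0.71  0.89 -0.64  2.15]', '[ 0.68  0.87 -0.65  2.22]', '[ 0.64  0.84 -0.68  2.29]']
-60 32 ['[ 0.85  0.96 -0.66  1.91]', '[ 0.78  0.98 -0.67  1.98]', '[ 0.73  0.98 -0.68  2.05]', '[ 0.69  0.96 -0.69  2.11]', '[ 0.65  0.94 -0.71  2.18]']
-60 36 ['[ 0.88  1.01 -0.71  1.83]', '[ 0.8   1.04 -0.72  1.9 ]', '[ 0.75  1.05 -0.72  1.96]', '[ 0.7   1.04 -0.73  2.02]', '[ 0.67  1.03 -0.75  2.09]']
-60 40 ['[ 0.9   1.04 -0.76  1.77]', '[ 0.82  1.08 -0.77  1.83]', '[ 0.77  1.1  -0.78  1.88]', '[ 0.72  1.1  -0.79  1.94]', '[ 0.68  1.09 -0.8   2.  ]']
-60 45 ['[ 0.94  1.07 -0.83  1.69]', '[ 0.85  1.12 -0.84  1.75]', '[ 0.79  1.14 -0.85  1.8 ]', '[ 0.74  1.16 -0.85  1.85]', '[ 0.7   1.16 -0.86  1.92]']
-60 50 ['[ 0.98  1.08 -0.9   1.63]', '[ 0.88  1.14 -0.91  1.68]', '[ 0.82  1.17 -0.92  1.73]', '[ 0.77  1.19 -0.93  1.78]', '[ 0.72  1.21 -0.93  1.84]']
-40 28 ['None', 'None', '[ 0.49  1.53 -0.45  2.05]', '[ 0.48  1.47 -0.45  2.13]', '[ 0.47  1.39 -0.45  2.22]']
-40 32 ['None', 'None', 'None', '[ 0.46  1.63 -0.51  1.98]', '[ 0.45  1
[... 4969 characters left out ...]
07]', '[ 0.05 -0.8  -0.67  0.03]', '[ 0.06 -0.77 -0.69 -0.01]', '[ 0.06 -0.74 -0.71 -0.05]']
60 36 ['[-0.06 -0.97 -0.69  0.29]', '[-0.03 -0.94 -0.7   0.22]', '[-0.02 -0.91 -0.71  0.17]', '[-0.01 -0.88 -0.72  0.13]', '[ 0.   -0.85 -0.74  0.07]']
60 40 ['[-0.14 -1.06 -0.75  0.43]', '[-0.11 -1.03 -0.76  0.36]', '[-0.09 -1.01 -0.76  0.31]', '[-0.07 -0.98 -0.77  0.26]', '[-0.05 -0.95 -0.78  0.2 ]']
60 45 ['[-0.24 -1.16 -0.84  0.6 ]', '[-0.2  -1.13 -0.83  0.52]', '[-0.17 -1.11 -0.83  0.46]', '[-0.15 -1.09 -0.84  0.41]', '[-0.13 -1.07 -0.84  0.34]']
60 50 ['[-0.33 -1.23 -0.92  0.74]', '[-0.28 -1.22 -0.91  0.66]', '[-0.25 -1.21 -0.91  0.6 ]', '[-0.22 -1.19 -0.91  0.54]', '[-0.2  -1.17 -0.91  0.48]']
```

```bash
cat >> h.py <<'E'
def quat2(az,push,th,s=-1):
    z=np.array([np.cos(az)*np.sin(th),np.sin(az)*np.sin(th),-np.cos(th)])
    y=np.array([-np.sin(push),np.cos(push),0]); y[2]=-(z[0]*y[0]+z[1]*y[1])/z[2]; y=s*y/np.linalg.norm(y)
    return Rn.from_matrix(np.c_[np.cross(y,z),y,z]).as_quat()
def st(msg=''):
    s=bot.read_state(); print(msg,'t%.2f'%s['t'],np.round(s['tcp_pos'],1),'F',np.round(s['contact_force'],1),'q',np.round(s['joint_pos'],2),'w%.1f'%s['width']); return s
B0=np.array([497.,-90]); W=np.array([585.,94]); H1=np.arctan2(W[1]-B0[1],W[0]-B0[0]); HB=.038
E
python3 - <<'E'
from h import *
np.set_printoptions(precision=2,suppress=True)
s=st()
print(bot.solve_ik([168,653,400],s['eef_rot']))
q=quat2(H1,H1,np.radians(45))
for d,z in((65,380),(65,16),(40,16)): print('leg1',bot.solve_ik(tcp(B0,H1,d,z),q))
for th in(45,47,50):
 for az in(6,8,10,12):
  q=quat2(np.radians(az),HB,np.radians(th))
  print(th,az,[None if (r:=bot.solve_ik(tcp((x,97-(694-x)*HB),HB,33,z),q)) is None else np.array(r) for x,z in((550,110),(550,18),(585,18),(640,18),(695,18))])
E
```

```text
t0.10 [168.1 653.3 225.7] F [-0.   0.4 -0.2] q [ 1.61  0.36  0.01 -0.   -1.22 -0.29] w87.7
[ 1.61  0.31  0.32 -0.   -1.59 -0.29]
leg1 [-0.57  0.08  0.05 -0.78 -1.63 -3.03]
leg1 [-0.6   0.52 -0.29 -0.89 -1.12 -2.43]
leg1 [-0.56  0.51 -0.3  -0.91 -1.1  -2.45]
45 6 [None, array([-0.38,  0.35, -0.97, -2.48, -0.57, -1.88]), array([-0.32,  0.36, -0.88, -2.48, -0.5 , -1.95]), array([-0.25,  0.38, -0.74, -2.45, -0.39, -2.06]), array([-0.17,  0.42, -0.58, -2.35, -0.27, -2.24])]
45 8 [None, array([-0.37,  0.34, -0.92, -2.39, -0.53, -2.01]), array([-0.31,  0.35, -0.84, -2.38, -0.46, -2.09]), array([-0.23,  0.37, -0.69, -2.33, -0.35, -2.23]), array([-0.12,  0.4 , -0.52, -2.16, -0.22, -2.5 ])]
45 10 [None, array([-0.35,  0.32, -0.88, -2.3 , -0.5 , -2.15]), array([-0.29,  0.34, -0.8 , -2.28, -0.43, -2.23]), array([-0.19,  0.36, -0.65, -2.2 , -0.32, -2.41]), array([-0.07,  0.4 , -0.48, -1.98, -0.18, -2.75])]
45 12 [None, array([-0.33,  0.31, -0.84, -2.21, -0.47, -2.28]), array([-0.26,  0.33, -0.76, -2.18, -0.4 , -2.38]), array([-0.16,  0.36, -0.61, -2.08, -0.3 , -2.59]), array([-0.02,  0.39, -0.45,
[... 965 characters left out ...]
[-0.33,  0.47, -0.87, -2.59, -0.67, -1.83]), array([-0.27,  0.48, -0.74, -2.59, -0.56, -1.91])]
50 8 [array([ 0.01,  0.01, -0.72, -1.83, -0.11, -2.95]), None, array([-0.42,  0.47, -0.97, -2.51, -0.76, -1.83]), array([-0.33,  0.46, -0.83, -2.51, -0.64, -1.94]), array([-0.27,  0.48, -0.7 , -2.49, -0.53, -2.04])]
50 10 [None, None, array([-0.42,  0.45, -0.93, -2.44, -0.73, -1.94]), array([-0.33,  0.45, -0.8 , -2.43, -0.61, -2.05]), array([-0.26,  0.47, -0.66, -2.4 , -0.5 , -2.17])]
50 12 [None, array([-0.49,  0.46, -0.98, -2.36, -0.78, -1.95]), array([-0.41,  0.44, -0.9 , -2.36, -0.69, -2.05]), array([-0.32,  0.44, -0.76, -2.35, -0.58, -2.17]), array([-0.25,  0.46, -0.62, -2.31, -0.48, -2.3 ])]
```

```bash
python3 - <<'E'
from h import *
s=st()
q=quat2(H1,H1,np.radians(45))
print(bot.solve_ik(tcp(B0,H1,75,300),q))
bot.line_to([168,653,400],velocity=200)
bot.move_gripper(24)
st('up')
bot.move_ptp(tcp(B0,H1,75,300),q); st('hi')
bot.line_to(tcp(B0,H1,70,16),velocity=120); st('lo')
for n in('top','scene','wrist'): cv2.imwrite(f'pics/{n}1.png',bot.camera(n)[:,:,::-1])
a=cv2.imread('pics/top1.png')[180:420,240:560];b=cv2.imread('pics/scene1.png')[60:300,160:480]
cv2.imwrite('pics/m1.png',cv2.convertScaleAbs(cv2.resize(np.hstack([a,b]),(800,300)),alpha=1.4))
E
```

```text
t0.10 [168.1 653.3 225.7] F [-0.   0.4 -0.2] q [ 1.61  0.36  0.01 -0.   -1.22 -0.29] w87.7
[-0.59033911  0.14370375 -0.06356183 -0.77610858 -1.52472823 -2.89383366]
up t2.27 [168. 653. 400.] F [-0.3  0.1  0.1] q [ 1.61  0.31  0.32 -0.   -1.58 -0.29] w24.1
hi t5.35 [ 464.9 -157.2  300. ] F [-0.1  0.2  0.1] q [-0.59  0.14 -0.06 -0.78 -1.52 -2.89] w23.9
lo t7.87 [ 467.  -153.3   16.4] F [ 0.1 -0.8 -0. ] q [-0.61  0.52 -0.28 -0.88 -1.13 -2.43] w24.2
```

View pics/m1.png

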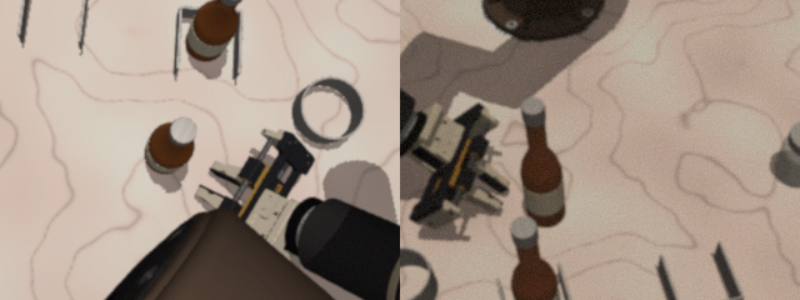

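View pics/wrist1.png

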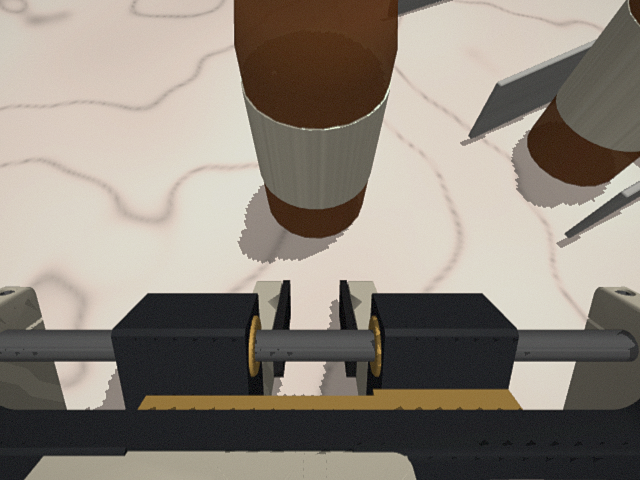

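```bash
python3 - <<'E'
from h import *
bot.line_to(tcp(B0,H1,40,16),velocity=50); st('near')
bot.line_to(tcp(B0,H1,10,16),velocity=25); st('touch')
for n in('top','wrist'): cv2.imwrite(f'pics/{n}2.png',bot.camera(n)[:,:,::-1])
cv2.imwrite('pics/m2.png',cv2.resize(np.hstack([cv2.imread('pics/top2.png')[100:400,200:600],cv2.imread('pics/wrist2.png')[:,:,:]][:1]+[cv2.resize(cv2.imread('pics/wrist2.png'),(400,300))]),(800,300)))
E
```

```text
near t8.77 [ 479.7 -126.    16. ] F [-0.7 -0.3  0.4] q [-0.56  0.51 -0.3  -0.91 -1.1  -2.45] w24.1
touch t10.12 [492.7 -99.   16. ] F [-0.6 -1.7 -0.6] q [-0.51  0.5  -0.31 -0.94 -1.07 -2.47] w23.7
```

View pics/m2.png

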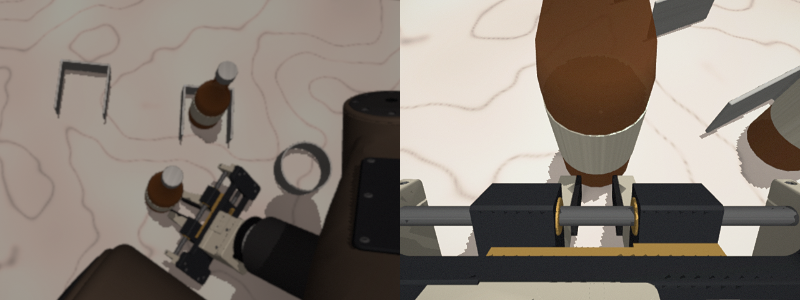

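The bottle is cradled and sliding upright. The push force is about 2 N. Continuing leg 1.

```bash
python3 - <<'E'
from h import *
bot.line_to(tcp(W,H1,36,16),velocity=45); s=st('leg1')
for n in('top','scene','wrist'): cv2.imwrite(f'pics/{n}3.png',bot.camera(n)[:,:,::-1])
t=cv2.imread('pics/top3.png')
cv2.imwrite('pics/m3.png',cv2.resize(t[130:280,200:400],(800,600),interpolation=cv2.INTER_CUBIC))
E
```

```text
leg1 t14.32 [569.5  61.5  16. ] F [-1.6 -2.8 -0.2] q [-0.19  0.48 -0.32 -1.08 -0.89 -2.63] w24.5
```

View pics/m3.png

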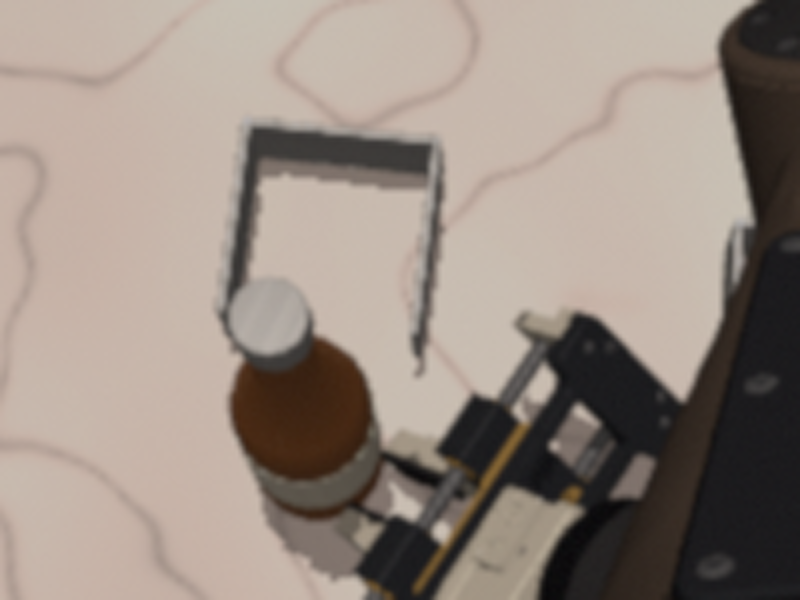

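View pics/scene3.png

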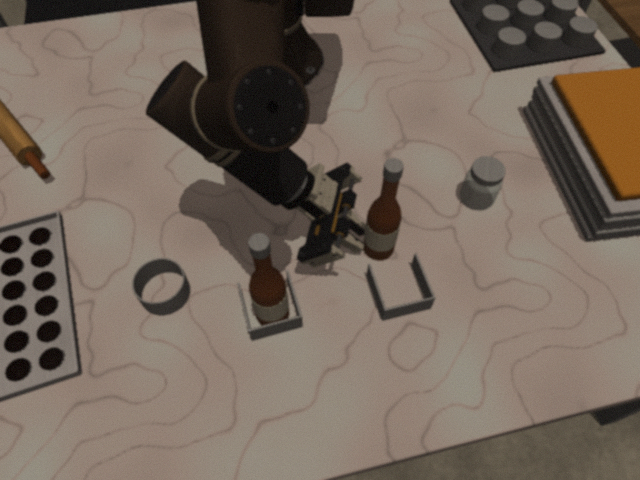

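View pics/wrist3.png

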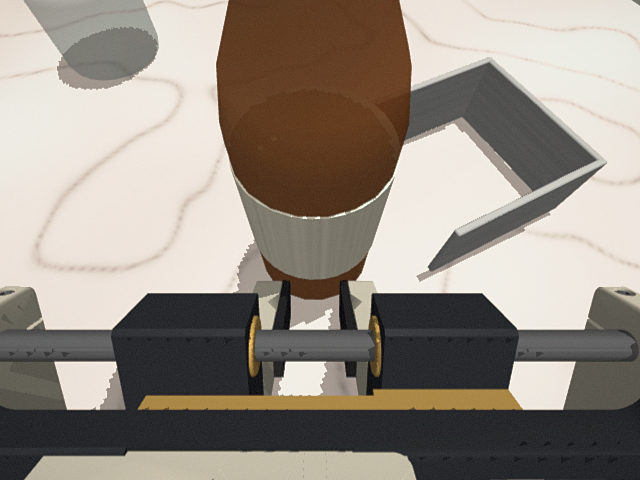

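```bash
python3 - <<'E'
from h import *
np.set_printoptions(precision=1,suppress=True)
f=lambda p,s,o:(np.array(p)+.5)/s-.5+np.array(o)
b1=ray('top',f((268,317),4,(200,130)),240);print(b1,ray('scene',(393,164.5),240))
t=np.array([569.5,61.5]);b=(b1[:2]+ray('scene',(393,164.5),240)[:2])/2
u=np.array([np.cos(H1),np.sin(H1)]);print('d',(b-t)@u,'lat',(b-t)@[-u[1],u[0]])
# wrist rays on bay rim
c=bot.get_calibration('wrist');s=bot.read_state();T=np.eye(4);T[:3,:3]=Rn.from_quat(s['eef_rot']).as_matrix();T[:3,3]=s['tcp_pos'];M=T@np.array(c['T_tool_cam'])
def w(uv,z):
    d=M[:3,:3]@np.array([(uv[0]-c['cx'])/c['fx'],-(uv[1]-c['cy'])/c['fy'],-1]);o=M[:3,3];return (o+d*(z-o[2])/d[2])[:2]
for n,uv in dict(br_out=(605,162),bl_out=(490,59),mr_in=(456,234)).items(): print(n,w(uv,45))
print('floor bl_in',w((460,120),0),'br_in',w((530,194),0),'mr_in',w((430,270),0))
x=cv2.imread('pics/wrist3.png')[40:300,380:620];cv2.imwrite('pics/c5.png',cv2.resize(x,(552,598),interpolation=cv2.INTER_CUBIC))
# arc feasibility
q0=None
for k in np.linspace(0,1,7):
    h=H1+(HB-H1)*k;az=H1+(np.radians(10)-H1)*k;th=np.radians(45+2*k)
    r=bot.solve_ik(tcp(b,h,47,17),quat2(az,h,th)); print(round(h,2),None if r is None else np.round(r,2))
E
```

```text
[581.2  90.7 240. ] [582.7  90.5 240. ]
d 31.616894514811964 lat 1.3391893506189005
br_out [729.1  54.3]
bl_out [727.  143.2]
mr_in [636.2  53. ]
floor bl_in [722.4 140. ] br_in [724.3  68.7] mr_in [637.6  52.8]
1.12 [-0.2  0.5 -0.3 -1.1 -0.9 -2.6]
0.94 [-0.2  0.4 -0.4 -1.2 -0.8 -2.7]
0.76 [-0.2  0.4 -0.5 -1.3 -0.7 -2.7]
0.58 [-0.2  0.3 -0.6 -1.5 -0.6 -2.7]
0.4 [-0.2  0.3 -0.6 -1.7 -0.5 -2.6]
0.22 [-0.3  0.3 -0.7 -2.  -0.5 -2.4]
0.04 [-0.4  0.4 -0.9 -2.4 -0.6 -2. ]
```

View pics/c5.png

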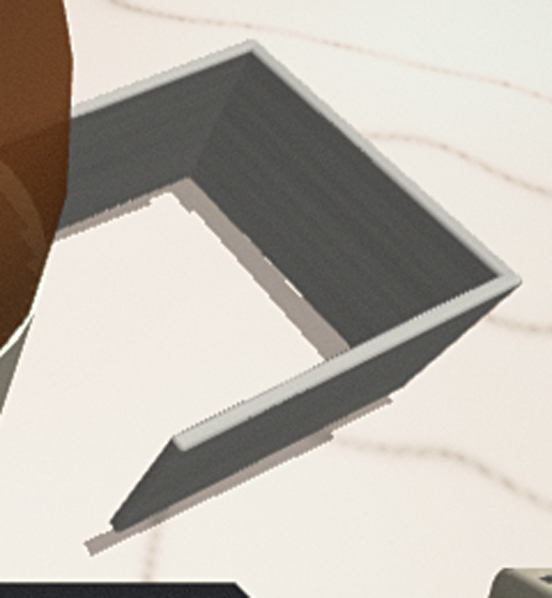

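The wrist, top and scene cameras agree. The bottle is at about (582,90.6), and the bay's centre line has a yaw of about 0.037 through (681,97). I'll back off 15 mm and swing the fingers round behind the bottle.

```bash
python3 - <<'E'
from h import *
b=np.array([582.,90.6]);G=np.array([695.,97.5]);hp=np.arctan2(*(G-b)[::-1])
bot.line_to(tcp(b,H1,49,16.5),velocity=40)
bot.move_gripper(20)
for k in np.linspace(0,1,8)[1:]:
    h=H1+(hp-H1)*k;az=H1+(np.radians(10)-H1)*k;g=H1+(HB-H1)*k
    bot.line_to(tcp(b,h,49,17),velocity=16,ori=quat2(az,g,np.radians(45+2*k)))
st('arc')
for n in('top','wrist','scene'): cv2.imwrite(f'pics/{n}4.png',bot.camera(n)[:,:,::-1])
t=cv2.imread('pics/top4.png')
cv2.imwrite('pics/m4.png',cv2.resize(t[130:280,200:400],(800,600),interpolation=cv2.INTER_CUBIC))
E
```

```text
arc t19.73 [533.4  87.5  17. ] F [ 1.   0.3 -0.4] q [-0.39  0.38 -0.9  -2.36 -0.59 -2.05] w19.7
```

View pics/m4.png

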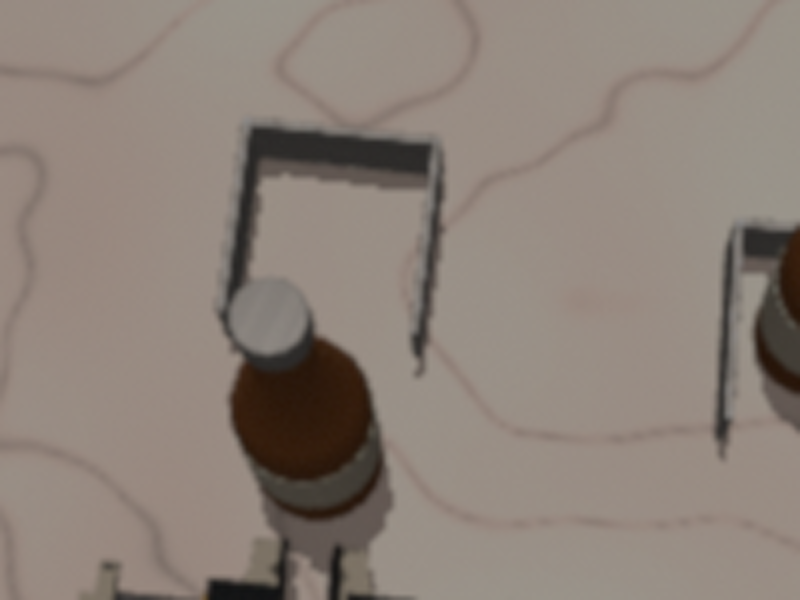

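View pics/wrist4.png

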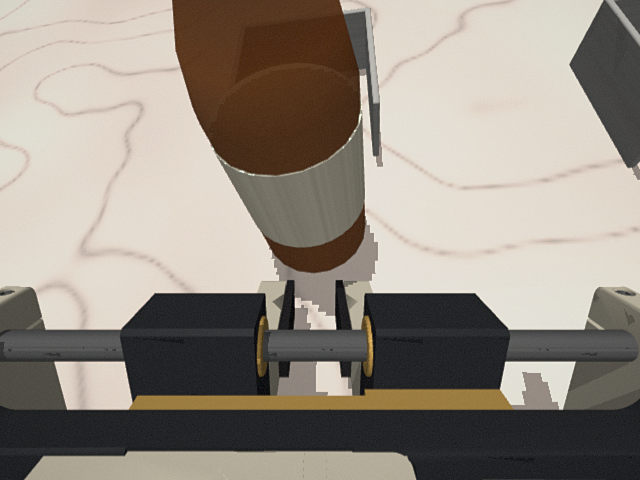

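View pics/scene4.png

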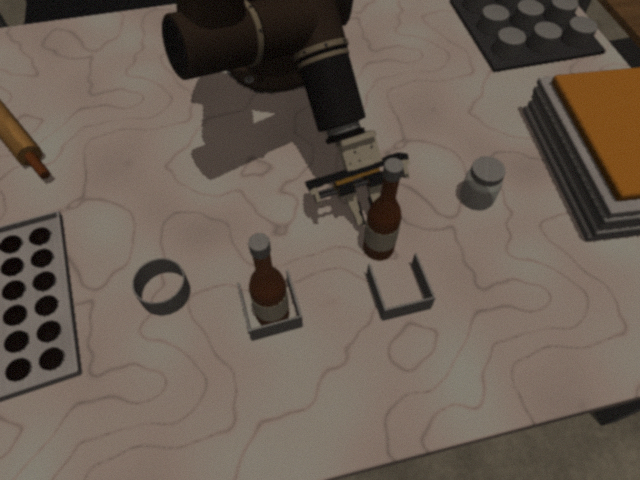

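```bash
python3 - <<'E'
from h import *
b=np.array([582.,90.6]);G=np.array([695.,97.5]);hp=np.arctan2(*(G-b)[::-1])
bot.line_to(tcp(b,hp,34,17),velocity=30)
bot.line_to(tcp(b,hp,-15,17),velocity=35); st('mid')
for n in('top','wrist','scene'): cv2.imwrite(f'pics/{n}5.png',bot.camera(n)[:,:,::-1])
t=cv2.imread('pics/top5.png')
cv2.imwrite('pics/m5.png',cv2.resize(t[130:280,200:400],(800,600),interpolation=cv2.INTER_CUBIC))
E
```

```text
mid t22.07 [596.9  91.5  17. ] F [-2.8  0.  -0.3] q [-0.28  0.4  -0.75 -2.34 -0.47 -2.19] w20.3
```

View pics/m5.png

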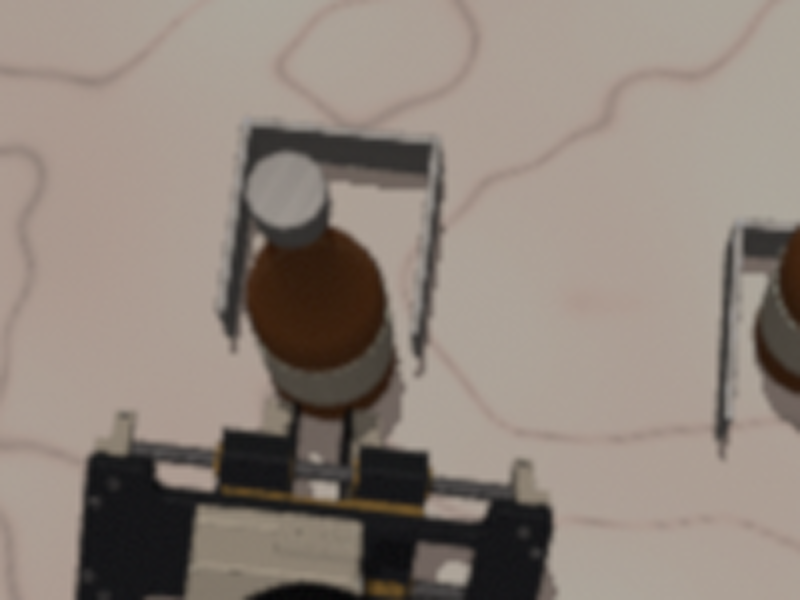

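View pics/wrist5.png

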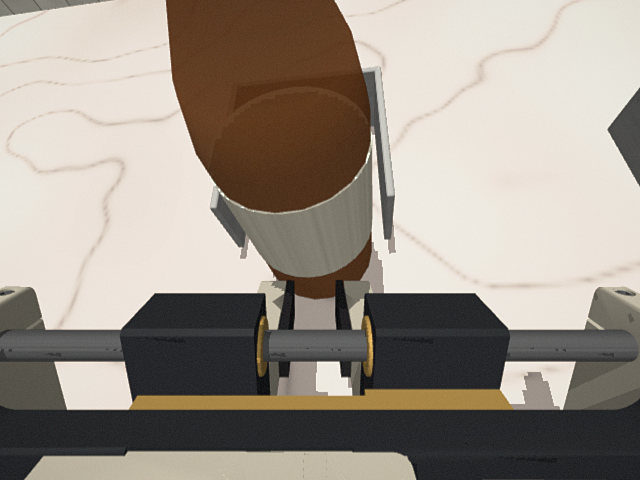

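```bash
python3 - <<'E'
from h import *
f=lambda p,s,o:(np.array(p)+.5)/s-.5+np.array(o)
bb=ray('top',f((287,190),4,(200,130)),240);print('bottle',bb[:2],'bay line y',97+.038*(bb[0]-681))
G=np.array([695.,97.5])
s=bot.read_state();p=s['tcp_pos'];d=bb[0]-p[0];print('d',d)
e=G[0]-d-8
off=bb[1]-p[1]   # bottle offset from TCP
bot.line_to([e,97.2-off,17],velocity=30); st('before wall')
n=0
y=97.2-off
while n<18:
    n+=1
    bot.line_to([e+n,y+.038*n,17],velocity=10)
    F=bot.read_state()['contact_force']; print(n,np.round(F,1),end=' ')
    if F[0]<-9: break
st('wall')
for k in('top','wrist','scene'): cv2.imwrite(f'pics/{k}6.png',bot.camera(k)[:,:,::-1])
t=cv2.imread('pics/top6.png')
cv2.imwrite('pics/m6.png',cv2.resize(t[130:280,200:400],(800,600),interpolation=cv2.INTER_CUBIC))
E
```

```text
bottle [629.2021468   91.08526727] bay line y 95.0316815783806
d 32.26107329807655
before wall t24.31 [654.7  97.6  17. ] F [-2.7  0.5 -1.4] q [-0.2   0.43 -0.6  -2.27 -0.36 -2.34] w20.4
1 [-1.6  0.  -0.6] 2 [-1.9 -0.3 -1.4] 3 [-2.6 -0.3 -1. ] 4 [-2.1  0.2 -1.4] 5 [-2.8 -0.6 -1.6] 6 [-2.1 -0.2 -0.6] 7 [-3.4  0.4 -0.4] 8 [-6.5 -0.8  1.9] 9 [-10.2  -1.1   3.8] wall t26.56 [662.3  98.   16.5] F [-10.2  -1.1   3.8] q [-0.18  0.43 -0.57 -2.25 -0.34 -2.38] w20.3
```

View pics/m6.png

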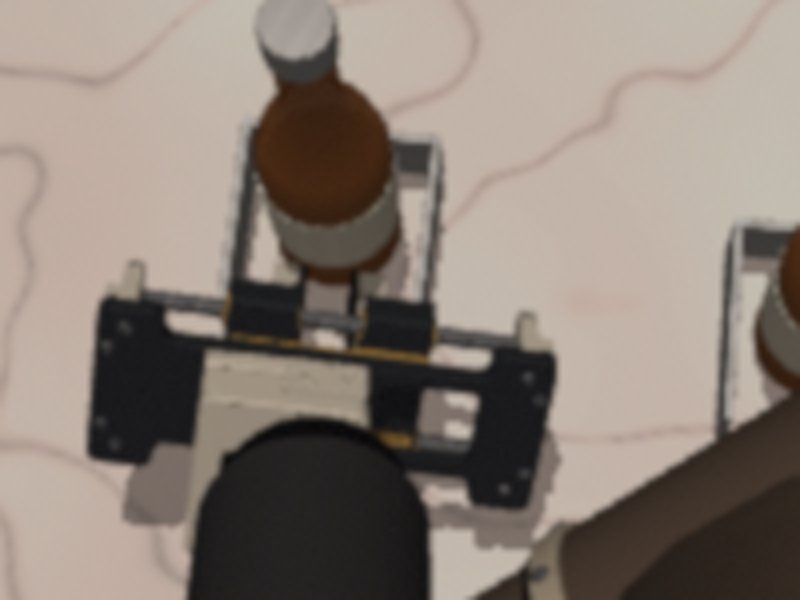

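View pics/wrist6.png

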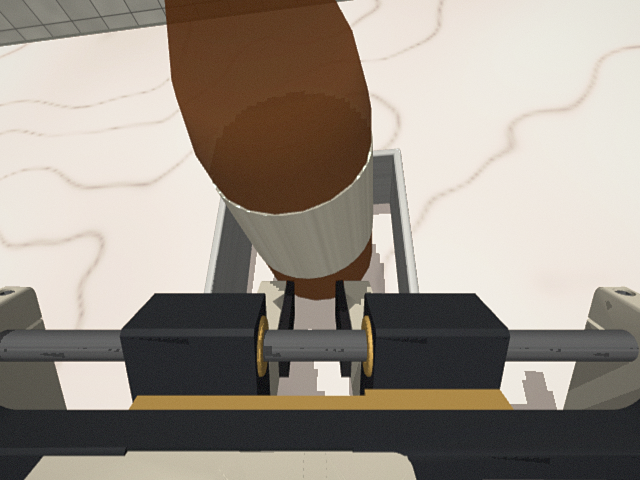

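View pics/scene6.png

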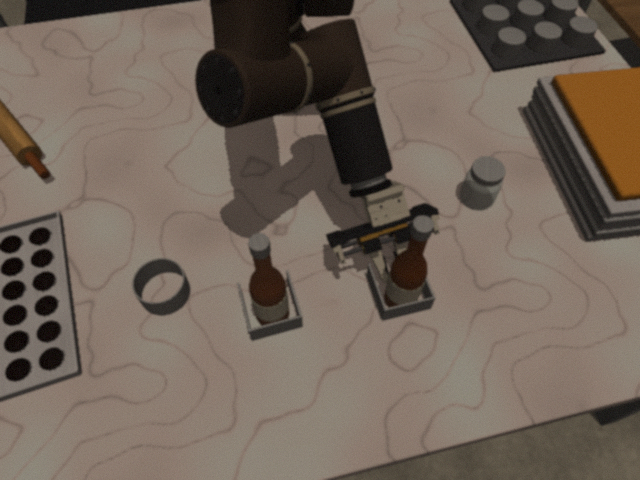

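The force rose to 10 N at the predicted wall position (bottle axis at x≈694.6) and the bottle looks upright. Now drawing back.

```bash
python3 - <<'E'
from h import *
bot.line_to([655,97.8,17.5],velocity=15); st('off')
bot.line_to([550,94,20],velocity=50); st('back')
for az,th,p in((25,46,(545,80,30)),(45,43,(530,50,45)),(60,40,(500,0,90)),(60,40,(480,0,250))):
    try: bot.line_to(list(p),velocity=50,ori=quat2(np.radians(az),np.radians(az),np.radians(th)))
    except bot.Unreachable as e: print('unreach',p,e)
st('clear')
for k in('top','scene'): cv2.imwrite(f'pics/{k}7.png',bot.camera(k)[:,:,::-1])
t=cv2.imread('pics/top7.png')
cv2.imwrite('pics/m7.png',cv2.resize(t[130:280,200:400],(800,600),interpolation=cv2.INTER_CUBIC))
E
```

```text
off t27.44 [655.3  97.7  17.7] F [0.1 0.6 0.5] q [-0.2   0.42 -0.59 -2.27 -0.35 -2.35] w19.9
back t29.69 [550.2  94.   20. ] F [0.8 0.4 0.5] q [-0.34  0.37 -0.86 -2.37 -0.55 -2.09] w19.9
unreach (480, 0, 250) the arm cannot follow that straight line within its joint ranges
clear t32.97 [4.999e+02 2.000e-01 8.980e+01] F [-0.1  0.2 -0.8] q [-0.23  0.24 -0.42 -0.9  -0.9  -2.86] w20.2
```

View pics/m7.png

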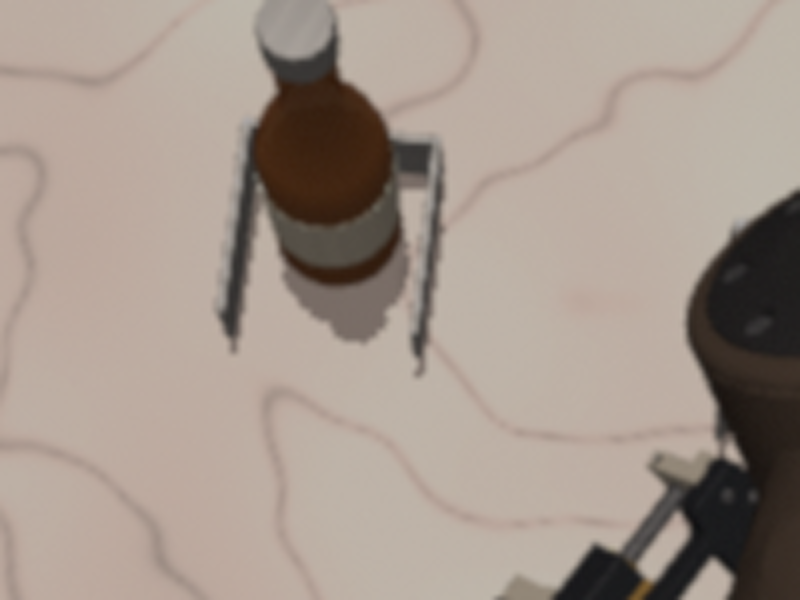

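View pics/scene7.png

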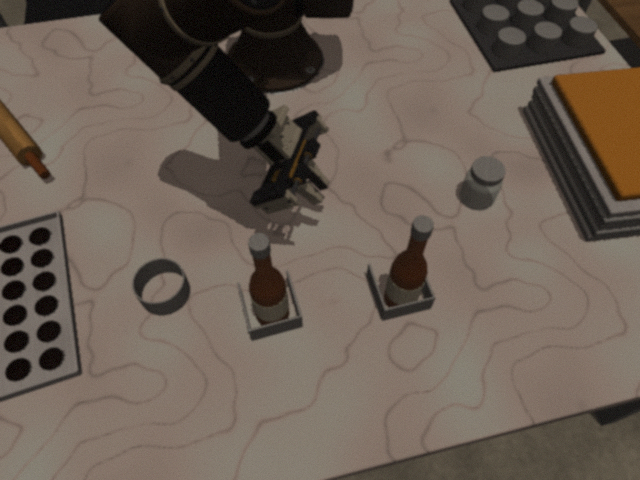

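```bash
python3 - <<'E'
from h import *
f=lambda p,s,o:(np.array(p)+.5)/s-.5+np.array(o)
print('cap top',ray('top',f((296,28),4,(200,130)),240)[:2],'scene',ray('scene',(422.5,223),240)[:2])
print('foot near edge',ray('top',f((338,283),4,(200,130)),0)[:2])
a=cv2.cvtColor(cv2.imread('pics/scene0.png'),6).astype(int);b=cv2.cvtColor(cv2.imread('pics/scene7.png'),6).astype(int)
d=lambda r:np.abs(a-b)[r[1]:r[3],r[0]:r[2]].mean()
for n,r in dict(jar=(460,150,510,215),ring=(125,250,195,320),parked=(235,225,305,340)).items(): print(n,round(d(r),2))
s=cv2.imread('pics/scene7.png')[210:325,355:445];cv2.imwrite('pics/m8.png',cv2.convertScaleAbs(cv2.resize(s,(450,575),interpolation=cv2.INTER_CUBIC),alpha=1.6))
E
```

```text
cap top [691.59497233  97.15677916] scene [694.74734043  97.91445153]
foot near edge [666.74155879  94.2114391 ]
jar 12.6
ring 12.73
parked 13.11
```

View pics/m8.png

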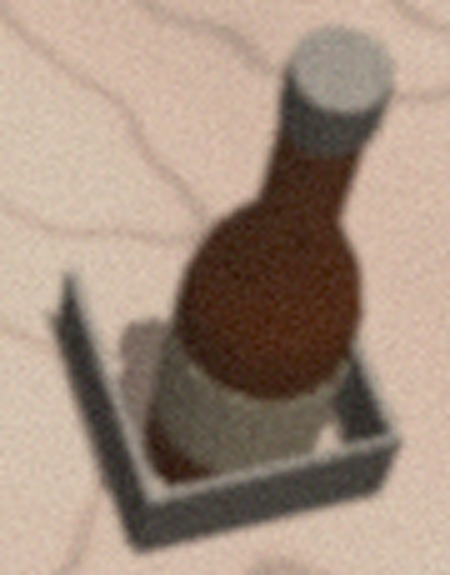

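The measurements put the bottle within ~2 mm of the back wall. There is time for a closer look at the gap, so I'll use the wrist camera from the left side, clear of everything.

```bash
python3 - <<'E'
from h import *
q=[1,0,0,0]
a=bot.solve_ik([470,190,250],q);b=bot.solve_ik([620,255,180],q);print(np.round(a,2),np.round(b,2))
if a is not None and b is not None:
    bot.move_ptp([470,190,250],q); st()
    bot.line_to([620,255,180],velocity=120); st()
    bot.pause(.2);cv2.imwrite('pics/w9.png',bot.camera('wrist')[:,:,::-1])
E
```

```text
[ 0.77  0.06 -0.31  0.   -1.19  0.8 ] [ 0.68  0.38 -0.06  0.   -1.13  0.89]
 t36.12 [469.9 189.8 249.8] F [-0.2 -0.1 -0.2] q [ 0.77  0.06 -0.31 -0.   -1.19  0.8 ] w20.2
 t37.76 [619.8 254.9 180.7] F [ 0.1 -0.4 -0.6] q [ 0.68  0.38 -0.06  0.   -1.13  0.89] w20.2
```

View pics/w9.png

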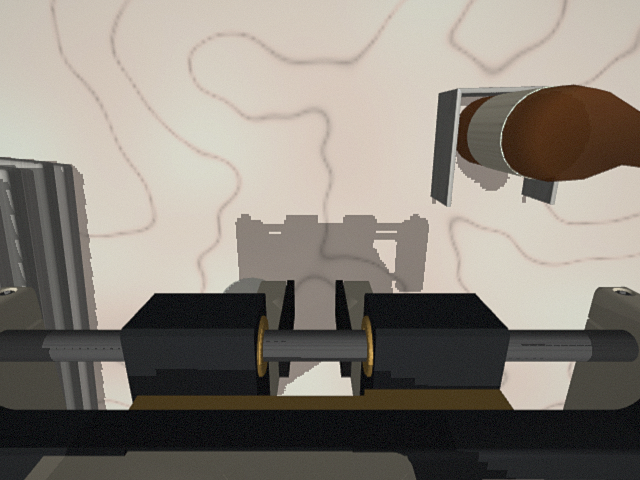

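```bash
python3 - <<'E'
import cv2
t=cv2.imread('pics/w9.png')[75:150,430:560];cv2.imwrite('pics/w9c.png',cv2.convertScaleAbs(cv2.resize(t,(780,450),interpolation=cv2.INTER_CUBIC),alpha=1.4))
E
```

```text
(no output)
```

View pics/w9c.png

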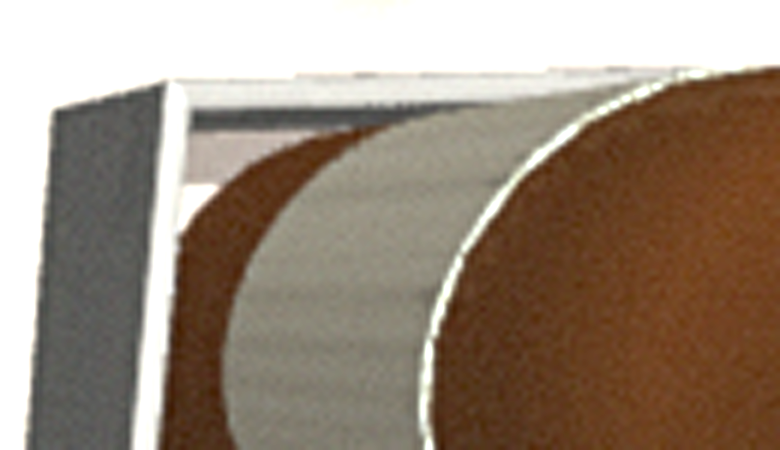

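The body's silhouette meets the inner rim of the back wall at about pixel (512,92), with no gap, and the bottle stands upright. Handing in.

```bash
python3 - <<'E'
from h import *
cv2.imwrite('pics/s10.png',bot.camera('scene')[:,:,::-1]); st(); bot.close_job()
E
```

```text
t38.06 [619.9 255.  180.3] F [ 0.   0.3 -0. ] q [ 0.68  0.38 -0.06 -0.   -1.13  0.89] w20.3
the job is handed in; nothing more can be done
```

View pics/s10.png

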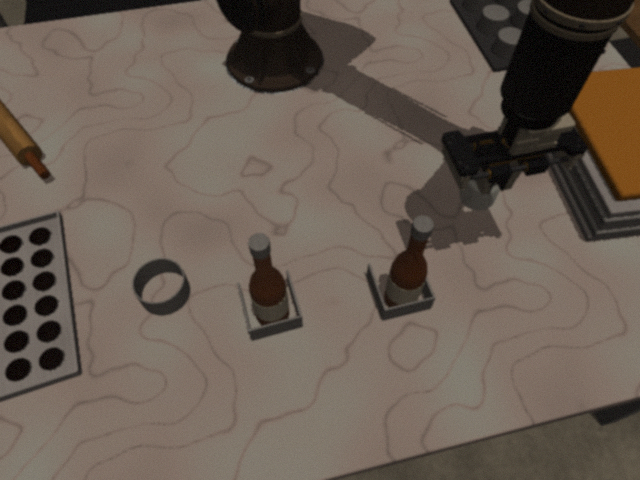

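The syrup bottle stands upright in the empty (left) bay, against its back wall, and I handed the job in at 38.1 s. I pushed it with the tilted, partly open fingertips at about 24 mm height: first diagonally to the bay mouth, then straight in. I then drew back and moved the arm up and to the left.

- **At the back wall:** the push force rose from about 2.5 N to 10 N at the expected spot, and a close wrist view shows no gap. The bottle did not shift when I let go.
- **Position estimates:** they differ by about 3 mm. The cap gives x = 691.6 mm from the top camera and 694.7 mm from the scene camera. The wall position implies about 694 mm, so both fit the calibration error.
- **Other objects:** the parked bottle, jar and ring sit at the same places in the scene pictures. My image-difference check on them was inconclusive because the overall brightness had changed (about 12.6 everywhere), so this rests on looking. In the very last picture the gripper partly hides the jar; it was clear and unmoved in the one before.
- **Clear at hand-in:** the wrist force was about 0.3 N and the fingertips were 180 mm above the marble. One retreat line was refused as unreachable and nothing moved; I took another route.

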